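Sweep the offcuts into the scrap pan and shut its gate

TASK

Clear the bench of sawing waste: push the red lever of the green scrap pan over to lay its gate down flat, sweep the three wooden offcuts across the bench and over the gate right into the pan with the fingers, then push the lever back so that the gate stands fully shut behind them. Sweep only: the offcuts slide on the bench and none is picked up, and the tools and the curved workpiece stay where they lie.

Things in the scene. Friction and masses are not known exactly. Their poses are not given: they have to be found in the camera images.
- scrap_pan: Open-topped scrap pan of green sheet steel, fixed to the bench, 200 (x) x 230 (y) x 66 mm high with a rolled rim to 70. Origin: centre of its underside; its x axis points from the mouth to the back wall. The mouth is the whole front at x = -100 mm; walls 4 mm thick, so the inside is 222 mm wide (y -111 to 111) and runs from x = -100 to +96; inner floor 3 mm above the bench.
- pan_mouth (a point): Middle of the mouth on the inner floor: x = -100 mm, y = 0 in the pan's frame. The mouth is 222 mm wide between the ends of the side walls.
- gate (a joint): Steel gate of the pan, a plate 60 mm high hinged along the bottom of the mouth. 0 rad: upright, shut. It tips outward as the value grows; at 1.67 rad (its stop) it lies flat as a ramp 60 mm long that rises from the bench to 5 mm at the axle. Friction holds it where it is left below about 0.5 rad; beyond that it falls open by its own weight. About 3 N at the lever's handle moves it.
- lever_grip (a point): Middle of the lever's red handle: a level round sleeve, 15 mm thick, 54 mm long, turning freely on its pin, outside the pan's -y side (pan y -130 to -184). It swings with the gate on a radius of 75 mm: gate shut, 55 mm behind the axle (pan +x), 55 mm above the bench; half way 80 mm high; gate flat, 55 mm in front (pan -x), 55 mm high. Push it level to pan -x to open, to +x to shut.
- gate_axle (a point): Point on the line of the gate's axle beside the pan, abreast of the handle's middle: x = -100, y = -157, z = 4.5 mm in the pan's frame.
- offcut_flat: Offcut to sweep: flat light-brown wood, 45 (x) x 90 (y) x 19 mm high, 50 g. Origin: centre of its underside.
- offcut_dark: Offcut to sweep: square dark-brown block, 55 x 55 x 40 mm high, 70 g. Origin: centre of its underside.
- offcut_thick: Offcut to sweep: light-brown wood, 35 (x) x 70 (y) x 35 mm high, 40 g. Origin: centre of its underside.
- masking_tape: Roll of masking tape lying flat, 100 mm across, 36 mm high; stays. Origin: centre of its underside.
- sanding_block: Wooden sanding block on a red abrasive sole, 69 (x) x 124 (y) x 30 mm; stays. Origin: centre of its underside.
- curved_part: Wavy, pale band-sawn workpiece, 54 (x) x 190 (y) x 20 mm; not scrap, stays. Origin: centre of its underside.
- tape_measure: Yellow tape measure standing on edge, 36 (x) x 80 (y) x 64 mm; stays. Origin: centre of its underside.

How it is judged (in metres and radians):
On the way, in this order (a step that is already met when the one before it is completed fails the run):
1. the gate is laid down flat (at least 1.6 rad) (value of joint gate above 1.6 rad), for 0.2 s.
2. all three offcuts are inside the pan (x of offcut_flat in the frame of scrap_pan between -0.085 and 0.096 m and y of offcut_flat in the frame of scrap_pan between -0.111 and 0.111 m and height (world z) of each of offcut_flat, offcut_dark, offcut_thick below 0.05 m and x of offcut_dark in the frame of scrap_pan between -0.085 and 0.096 m and y of offcut_dark in the frame of scrap_pan between -0.111 and 0.111 m and x of offcut_thick in the frame of scrap_pan between -0.085 and 0.096 m and y of offcut_thick in the frame of scrap_pan between -0.111 and 0.111 m), for 0.2 s.
3. the gate is shut behind them (under 0.12 rad) (value of joint gate below 0.12 rad), for 0.2 s.
At the end, for the whole second after the job is handed in: All three offcuts lie at rest inside the pan (each origin past the mouth by 15 mm or more, between the walls and below 50 mm) and the gate stands shut within 0.12 rad (all of step 2 and value of joint gate below 0.12 rad and linear speed of each of offcut_flat, offcut_dark, offcut_thick below 0.02 m/s); the robot touches nothing.
It fails at once if an offcut is carried: its origin higher than 30 mm while still outside the pan's mouth ((height (world z) of offcut_flat above 0.03 m and x of offcut_flat in the frame of scrap_pan below -0.1 m) or (height (world z) of offcut_dark above 0.03 m and x of offcut_dark in the frame of scrap_pan below -0.1 m) or (height (world z) of offcut_thick above 0.03 m and x of offcut_thick in the frame of scrap_pan below -0.1 m)).
It fails at once if an offcut is lifted (its origin higher than 50 mm) (height (world z) of any of offcut_flat, offcut_dark, offcut_thick above 0.05 m).
It fails at once if a tool or the workpiece is moved by more than 25 mm (distance of any of masking_tape, sanding_block, curved_part, tape_measure from where it was at the start of the episode above 0.025 m).
It also fails if it takes over 72 s, if anything falls off the work surface, if the arm or the gripper's body presses on something with over 40 N, if the wrist force passes 120 N, or if a joint passes its speed limit or range.

ROBOT

A 6-joint arm with a two-finger parallel gripper is mounted at the origin on a cart in front of the work surface, level with it; the furniture and walls round the work are solid. World frame = base frame: x ahead of the robot, y to its left, z up, the work surface at z = 0. Lengths are in mm, angles in rad, forces in N, time in s.
With the tool pointing down it reaches from about 350 to 950 mm from the base axis. Payload 17.4 kg.
Tool frame: the origin (TCP) lies between the finger pads; the fingertips stand 19 mm ahead of it and the grasp point (between the pads) is the TCP (env.tcp_to_tips is the distance from the TCP to the fingertips, in mm); z points along the fingers, y is the line along which they close (so a half turn about z gives the same grasp; the last joint's range is limited). The gripper opens to 93 mm and grips with 3 to 60 N. Pads are 15 mm wide; open, the fingers measure 128 mm over their backs; the gripper's body (75 mm by 188 mm) begins 65 mm behind the grasp point.
Start: joints at [-1.384, 0.116, 1.442, -0, 1.584, -0.038], TCP at [150.455, -658.024, 237.646] pointing down, gripper open.
Joint ranges: [-2.83, 2.83], [-0.83, 2.19], [0.07, 2.5], [-1.14, 4.28], [0.01, 3], [-2.97, 2.97]. Speed limits (rad/s): [1.89, 1.89, 2.22, 3.14, 3.14, 3.14].

INTERFACE

Orientations are given as a unit quaternion [x, y, z, w].
In Python, from rig import env gives the robot as it stands.
- The arm moves only by the shell command python3 steer.py [OPENING], which reads ROWS from standard input. ROWS is a JSON list of rows, 1 to 8 of them, each written [[dx, dy, dz], turn]: dx, dy, dz in mm, then a turn about the tool's z in rad; each row is the pose to reach, as a shift and turn from the pose commanded when the command began, along the tool's axes at that moment; what a row does not reach only later rows make up. A row lasts 1/10 s, in which the tool goes at most 50 mm and 0.15 rad, less where a joint would pass 70% of its speed; a pose out of reach is approached as far as the arm can. OPENING is the opening from 0.0 (shut) to 1.0 (fully open), set as the command begins (- or left out keeps the last). The fingers move at their own pace and stop on an object; the grip force is fixed at half the most. Time passes only in rows, so rows that do not move let the fingers close. It prints the time, the measured TCP pose, the force, the opening and the grip force at its end. Input that does not fit is refused with a message, and nothing moves.
- env.read_state(): the state, without advancing time (a new reading comes with each control period).
- env.grab_frame(name): name is "scene" or "top" or "wrist"; returns (picture, depth): 420x560x3 uint8, red, green, blue; 420x560 float32, mm along the optical axis (not along the pixel's ray), 0 where there is no reading.
- env.calibration(name): a dict with "K" (3x3 intrinsics, pixels), "xyz" and "rotation" of the camera in the world. Camera axes: x right, y down, z forward; pixel columns grow to the right and rows downward; lengths in mm; the calibration is good to about 2 mm. A picture is of the moment at which its call begins: read the wrist's pose just before it. calibration takes no time and is no camera call; for the wrist camera it gives the pose at the moment of the call.
- env.finish_job(): hands the job in; it is judged then, once.
The state is a dict: "clock": time; "qpos": joint angles; "qvel": joint speeds; "effort": joint torques, N m; "tool_pos": TCP position; "ee_rot": TCP orientation; "force": force on the tool from outside, world axes, zero at the start; "moment": the same for the moment, N m; "gripper_width": opening from 0.0 (shut) to 1.0 (fully open); "finger_force": force on a finger pad.
Only numpy, scipy, OpenCV 4.12 (cv2) and the standard library are available. Lean on these libraries where they do the work, as an engineer would, in place of code of your own. Each camera call takes 0.05 s, during which the arm holds its last target. There are 200 camera calls.

## Working session

There is one attempt and no reset: what is moved stays moved. The work goes in short steps, Python scripts to look and compute and a shell command to move; the robot and the scene stay as the last step left them, time stands still between calls to the robot, and variables do not carry over. Pictures are saved under pics/ and viewed, at most 14 in all, crops included, and the job is handed in when it is done.

```bash
ls; mkdir -p pics
python3 - <<'E'
from rig import env
import cv2,numpy as np
for n in ("top","scene"):
    p,d=env.grab_frame(n); cv2.imwrite(f"pics/{n}0.png",p[:,:,::-1]); np.savez(f"pics/{n}0.npz",p=p,d=d)
    print(n,{k:np.round(v,3).tolist() for k,v in env.calibration(n).items()})
s=env.read_state(); print(s["tool_pos"],s["ee_rot"],s["clock"])
E
```

```text
pics
rig.py
steer.py
top {'K': [[388.012, 0.0, 278.241], [0.0, 388.012, 212.746], [0.0, 0.0, 1.0]], 'xyz': [357.471, 53.503, 1025.099], 'rotation': [0.712, -0.695, 0.067, -0.074]}
scene {'K': [[482.453, 0.0, 281.19], [0.0, 482.453, 215.96], [0.0, 0.0, 1.0]], 'xyz': [182.539, 597.995, 891.44], 'rotation': [-0.295, 0.897, -0.312, 0.103]}
[ 150.42010461 -657.85566058  236.98604925] [ 9.93689615e-01  1.12163622e-01 -3.81747821e-05 -5.18590191e-04] 0.1
```

View pics/top0.png

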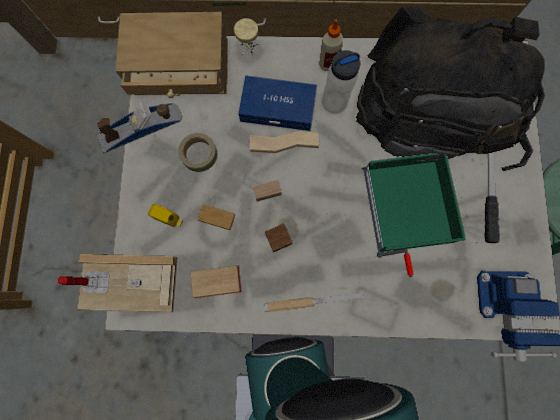

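View pics/scene0.png

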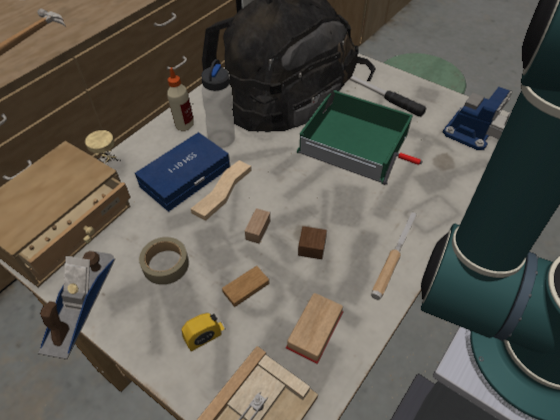

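The top view shows the pan at right (mouth facing left, about x=370-382, y=165-255) and the red lever at (408,264). The offcuts are flat (216,217), thick (267,190) and dark (278,237). To stay put: tape measure (165,215), masking tape (197,152), curved part (284,142) and sanding block (216,281).

```bash
cat > h.py <<'E'
import numpy as np,cv2
from rig import env
from scipy.spatial.transform import Rotation as R
def ray(n,uv,z,c=None):
    c=c or env.calibration(n); r=np.array(c["rotation"]); r=R.from_quat(r).as_matrix() if r.size==4 else r
    uv=np.atleast_2d(uv).astype(float); K=c["K"]
    v=np.c_[(uv[:,0]-K[0][2])/K[0][0],(uv[:,1]-K[1][2])/K[1][1],np.ones(len(uv))]@r.T
    o=np.array(c["xyz"]); return o+v*((z-o[2])/v[:,2])[:,None]
def boxes(p,lo,hi,roi,n="top",amin=80):
    hsv=cv2.cvtColor(p,cv2.COLOR_RGB2HSV); m=cv2.inRange(hsv,lo,hi); x0,y0,x1,y1=roi
    k=np.zeros_like(m);k[y0:y1,x0:x1]=m[y0:y1,x0:x1]
    return [c for c in cv2.findContours(k,cv2.RETR_EXTERNAL,cv2.CHAIN_APPROX_NONE)[0] if cv2.contourArea(c)>amin]
def show(c,z,n="top"):
    w=ray(n,c.reshape(-1,2),z)[:,:2].astype(np.float32); r=cv2.minAreaRect(w); return np.round(r[0]),np.round(r[1]),round(r[2],1)
E
python3 - <<'E'
from h import *
f=np.load("pics/top0.npz");p,d=f["p"],f["d"]
hsv=cv2.cvtColor(p,cv2.COLOR_RGB2HSV)
for nm,u,z in (("flat",(216,217),19),("thick",(267,190),35),("dark",(278,237),40),("bench",(240,245),0),("sand",(216,281),30),("curve",(284,142),20)):
    print(nm,hsv[u[1],u[0]],d[u[1],u[0]])
for c in boxes(p,(0,75,20),(30,255,255),(130,120,345,310)):
    x,y,w,h=cv2.boundingRect(c);print((x,y,w,h),[show(c,z) for z in (19,35,40,30)])
for c in boxes(p,(60,90,20),(95,255,255),(340,130,480,270)): print("pan",cv2.boundingRect(c),show(c,70),np.round(ray("top",cv2.boxPoints(cv2.minAreaRect(c)),70)))
for c in boxes(p,(0,180,80),(8,255,255),(390,240,430,290),amin=20): print("lever",cv2.boundingRect(c),show(c,62))
E
```

```text
flat [ 17 134 124] 1022.4477
thick [ 15  83 126] 1022.4898
dark [ 13 156  75] 992.5203
bench [ 30  19 106] 1025.779
sand [ 16  97 132] 979.7225
curve [ 17  67 159] 1060.5483
(268, 298, 46, 12) [(array([326.,  31.]), array([ 22., 114.]), 8.4), (array([327.,  31.]), array([ 22., 112.]), 8.4), (array([327.,  31.]), array([ 21., 112.]), 8.4), (array([326.,  31.]), array([ 22., 113.]), 8.4)]
(191, 266, 51, 32) [(array([378., 223.]), array([ 68., 126.]), 8.7), (array([378., 220.]), array([ 67., 124.]), 8.7), (array([377., 220.]), array([ 66., 123.]), 8.7), (array([378., 221.]), array([ 67., 124.]), 8.7)]
(130, 255, 47, 55) [(array([372., 389.]), array([136., 120.]), 0.3), (array([372., 383.]), array([134., 118.]), 0.3), (array([372., 382.]), array([133., 118.]), 0.3), (array([372., 385.]), array([135., 119.]), 0.3)]
(265, 224, 27, 28) [(array([496.,  65.]), array([60., 56.]), 24.2), (array([494.,  65.]), array([59., 55.]), 24.2), (array([493.,  65.]), array([59., 55.]), 24.2), (array([494.,  65.]), array([59., 55.]), 24.2)]
(197, 204, 38, 26) [(array([546., 232.]), array([91., 46.]), 74.2)
[... 527 characters left out ...]
y([617.,  97.]), array([42., 68.]), 17.1)]
(251, 144, 68, 9) [(array([742.,  54.]), array([ 21., 184.]), 3.5), (array([735.,  54.]), array([ 21., 181.]), 3.5), (array([734.,  54.]), array([ 21., 180.]), 3.5), (array([737.,  54.]), array([ 21., 182.]), 3.5)]
(182, 136, 29, 23) [(array([746., 303.]), array([45., 79.]), 30.5), (array([740., 299.]), array([45., 78.]), 30.5), (array([738., 298.]), array([44., 78.]), 30.5), (array([742., 301.]), array([45., 79.]), 30.5)]
pan (368, 153, 97, 101) (array([ 589., -271.]), array([238., 218.]), 8.5) [[ 688. -152.   70.]
 [ 728. -377.   70.]
 [ 492. -395.   70.]
 [ 455. -181.   70.]]
lever (404, 254, 9, 22) (array([ 430., -256.]), array([52., 12.]), 8.3)
```

```bash
cat >> h.py <<'E'
C=np.array([591.,-276.]); a=np.radians(-81.5); PX=np.array([np.cos(a),np.sin(a)]); PY=np.array([-PX[1],PX[0]])
def pan(w): w=np.array(w)[:2]-C; return np.round([w@PX,w@PY],1)
def st():
    s=env.read_state(); x=R.from_quat(s["ee_rot"]).as_matrix()
    print("t%.1f pan"%s["clock"],pan(s["tool_pos"]),"z%.1f yaw%.3f"%(s["tool_pos"][2],np.arctan2(x[1,0],x[0,0])),np.round(s["force"],1),"want yaw 1.719 j6 %.2f"%s["qpos"][5])
E
echo '[[[360,-294,0],-1.494],[[360,-294,0],-1.494],[[360,-294,0],-1.494],[[360,-294,0],-1.494],[[360,-294,0],-1.494],[[360,-294,0],-1.494],[[360,-294,0],-1.494],[[360,-294,0],-1.494]]' | python3 steer.py 0.0
python3 -c "from h import *; st()"
```

```text
clock: 0.9
tool_pos: [396.8, -340.5, 237.5]
ee_rot: [0.755, 0.656, 0.0, 0.0]
force: [0.3, -1.2, -0.3]
gripper_width: 0.358
finger_force: 0.0
t0.9 pan [  35.1 -201.6] z237.5 yaw1.431 [ 0.3 -1.2 -0.3] want yaw 1.719 j6 -0.62
```

```bash
echo '[[[50,30,50],-0.14],[[50,30,100],-0.29],[[50,30,120],-0.29],[[50,30,120],-0.29],[[50,30,120],-0.29]]' | python3 steer.py 0.0
python3 -c "
from h import *; st()
p,d=env.grab_frame('wrist'); cv2.imwrite('pics/w1.png',p[:,:,::-1])"
```

```text
clock: 1.4
tool_pos: [433.0, -297.4, 118.5]
ee_rot: [0.655, 0.756, -0.0, -0.0]
force: [1.0, -0.3, 0.2]
gripper_width: 0.004
finger_force: 0.0
t1.4 pan [  -2.2 -159.5] z118.5 yaw1.714 [ 1.  -0.3  0.2] want yaw 1.719 j6 -0.79
```

View pics/w1.png

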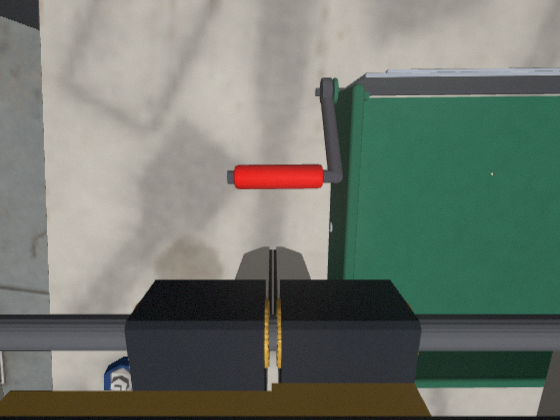

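The wrist view shows the red handle at (278,176) in line with the closed fingers at (272,265), and clear of the pan wall. Next I lower the fingers and push the lever.

```bash
echo '[[[0,0,40],0],[[0,0,64],0],[[0,0,64],0],[[20,0,64],0],[[40,0,64],0],[[60,0,64],0],[[80,0,64],0],[[100,0,64],0]]' | python3 steer.py; echo '[[[15,0,0],0],[[30,0,0],0],[[37,0,0],0],[[37,0,0],0]]' | python3 steer.py
python3 -c "from h import *; st()"; echo '[[[-30,0,0],0],[[-30,0,-60],0],[[-30,0,-110],0],[[-30,0,-110],0]]' | python3 steer.py
python3 -c "
from h import *; st()
p,d=env.grab_frame('scene'); cv2.imwrite('pics/s2.png',cv2.resize(p[60:280,200:480,::-1],None,fx=2,fy=2))"
```

```text
clock: 2.25
tool_pos: [419.7, -198.7, 57.2]
ee_rot: [0.655, 0.756, 0.0, 0.002]
force: [-1.0, -0.7, 0.3]
gripper_width: 0.005
finger_force: 0.1
clock: 2.65
tool_pos: [415.1, -167.0, 57.0]
ee_rot: [0.654, 0.756, -0.004, 0.007]
force: [2.5, -55.3, 0.0]
gripper_width: 0.005
finger_force: 27.3
t2.6 pan [-133.8 -157.9] z57.0 yaw1.715 [  2.5 -55.3   0. ] want yaw 1.719 j6 -0.57
clock: 3.05
tool_pos: [419.2, -192.2, 170.3]
ee_rot: [0.655, 0.756, 0.001, 0.004]
force: [-0.2, -0.5, -0.8]
gripper_width: 0.004
finger_force: 0.0
t3.0 pan [-108.2 -157.5] z170.3 yaw1.714 [-0.2 -0.5 -0.8] want yaw 1.719 j6 -0.63
```

View pics/s2.png

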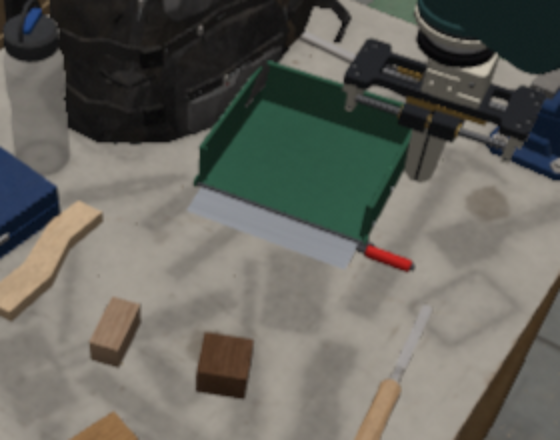

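The gate lies flat as a ramp, and the lever has swung over to the mouth side. The backpack stands close behind the pan's far wall, so I'll check clearance for the gripper body before using the far lane.

```bash
python3 - <<'E'
from h import *
c=env.calibration("top");d=np.load("pics/top0.npz")["d"];v,u=np.mgrid[0:420,0:560];K=c["K"]
P=np.stack([(u-K[0][2])/K[0][0]*d,(v-K[1][2])/K[1][1]*d,d],-1).reshape(-1,3)[d.ravel()>0]
W=P@R.from_quat(c["rotation"]).as_matrix().T+c["xyz"]
q=W[:,:2]-C; x=q@PX;y=q@PY
for a0 in range(-250,100,50):
    m=(x>a0)&(x<a0+50)&(W[:,2]>85)&(W[:,2]<350)&(y>0)&(y<300); print(a0,m.sum(),np.percentile(y[m],1) if m.sum()>20 else None)
E
echo '[[[45,16,0],0],[[90,32,0],0],[[135,48,0],0],[[180,64,0],0],[[225,80,0],0],[[270,96,0],0],[[309,111,0],0],[[309,111,60],0]]' | python3 steer.py 0.3
python3 -c "from h import *; st()"
```

```text
-250 0 None
-200 346 282.93052408194006
-150 313 281.59653103730426
-100 780 205.079152339711
-50 1922 156.74353469264742
0 2364 136.23428182969297
50 2451 125.40462583186817
clock: 3.9
tool_pos: [485.8, 135.0, 117.7]
ee_rot: [0.653, 0.757, 0.004, 0.002]
force: [1.2, -1.3, -1.1]
gripper_width: 0.304
finger_force: 0.0
t3.9 pan [-422.1  -43.2] z117.7 yaw1.719 [ 1.2 -1.3 -1.1] want yaw 1.719 j6 0.07
```

```bash
echo '[[[0,0,40],0],[[0,0,80],0],[[0,0,80],0],[[0,0,80],0]]' | python3 steer.py
python3 -c "from h import *; st()"
echo '[[[-20,0,0],0],[[-40,0,0],0],[[-60,0,0],0],[[-80,0,0],0],[[-105,0,0],0],[[-130,0,0],0],[[-155,0,0],0],[[-180,0,0],0]]' | python3 steer.py
echo '[[[-25,0,0],0],[[-50,0,0],0],[[-75,0,0],0],[[-100,0,0],0],[[-125,0,0],0],[[-150,0,0],0],[[-175,0,0],0],[[-200,0,0],0]]' | python3 steer.py
python3 -c "
from h import *; st()
p,d=env.grab_frame('top'); cv2.imwrite('pics/t3.png',cv2.resize(p[100:300,140:480,::-1],None,fx=2,fy=2))"
```

```text
clock: 4.3
tool_pos: [483.0, 130.5, 34.1]
ee_rot: [0.654, 0.756, -0.0, -0.0]
force: [0.7, 0.1, 0.4]
gripper_width: 0.298
finger_force: 0.0
t4.3 pan [-418.   -46.7] z34.1 yaw1.715 [0.7 0.1 0.4] want yaw 1.719 j6 0.07
clock: 5.1
tool_pos: [510.3, -49.0, 36.7]
ee_rot: [0.655, 0.756, 0.001, 0.002]
force: [0.6, 0.4, -0.3]
gripper_width: 0.299
finger_force: 0.2
clock: 5.9
tool_pos: [538.9, -247.4, 36.9]
ee_rot: [0.655, 0.756, 0.001, 0.002]
force: [-0.8, 1.2, -0.4]
gripper_width: 0.297
finger_force: 0.3
t5.9 pan [-36.  -47.3] z36.9 yaw1.714 [-0.8  1.2 -0.4] want yaw 1.719 j6 -0.62
```

View pics/t3.png

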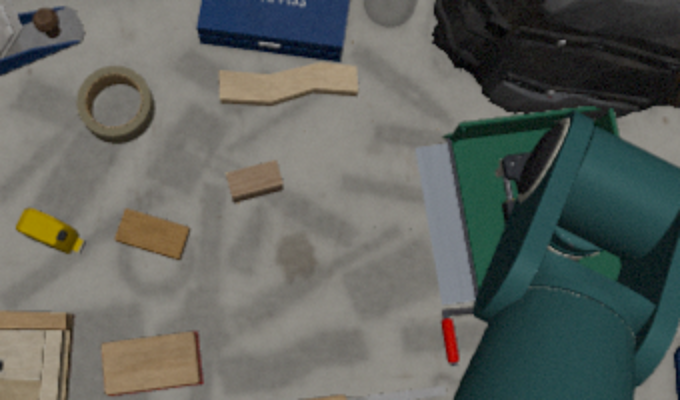

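The dark block has left the bench and is behind the arm in the pan. Everything else is unmoved: thick at (255,181), flat at (153,233) and curved part at (288,84) in the 2x crop.

```bash
echo '[[[-20,0,0],0],[[-40,0,0],0],[[-48,0,0],0],[[-48,0,0],0],[[-30,0,0],0],[[-30,0,-50],0],[[-30,0,-100],0],[[-30,0,-120],0]]' | python3 steer.py
python3 -c "from h import *; st()"
echo '[[[45,20,0],0],[[90,42,0],0],[[135,63,0],0],[[180,84,0],0],[[225,105,0],0],[[270,126,0],0],[[315,147,0],0],[[355,175,0],0]]' | python3 steer.py 0.0
echo '[[[0,0,0],0],[[0,0,0],0]]' | python3 steer.py
python3 -c "from h import *; st()
p,d=env.grab_frame('top'); cv2.imwrite('pics/t4.png',p[:,:,::-1])
for c in boxes(p,(0,75,20),(30,255,255),(130,120,480,310)): print(cv2.boundingRect(c),show(c,30))
p,d=env.grab_frame('scene'); cv2.imwrite('pics/s4.png',p[:,:,::-1])
"
```

```text
clock: 6.75
tool_pos: [542.9, -274.1, 158.8]
ee_rot: [0.654, 0.757, 0.001, 0.002]
force: [0.2, -1.2, -0.4]
gripper_width: 0.301
finger_force: 0.0
t6.8 pan [ -9.  -47.3] z158.8 yaw1.716 [ 0.2 -1.2 -0.4] want yaw 1.719 j6 -0.65
clock: 7.55
tool_pos: [663.1, 104.9, 154.0]
ee_rot: [0.654, 0.757, 0.0, -0.0]
force: [0.8, -0.2, 0.2]
gripper_width: 0.004
finger_force: 0.0
clock: 7.75
tool_pos: [663.4, 103.0, 153.2]
ee_rot: [0.653, 0.757, -0.0, -0.0]
force: [0.4, 0.2, -0.6]
gripper_width: 0.006
finger_force: 0.0
t7.8 pan [-364.2  127.6] z153.2 yaw1.717 [ 0.4  0.2 -0.6] want yaw 1.719 j6 -0.03
(191, 268, 29, 30) (array([374., 246.]), array([67., 73.]), 7.6)
(361, 259, 9, 23) (array([ 416., -156.]), array([56., 15.]), 8.6)
(130, 255, 47, 55) (array([373., 385.]), array([133., 119.]), 0.1)
(417, 211, 30, 24) (array([ 542., -331.]), array([58., 68.]), 7.8)
(197, 204, 26, 24) (array([548., 241.]), array([67., 45.]), 74.6)
(148, 204, 34, 23) (array([545., 363.]), array([91., 37.]), 67.7)
(182, 136, 28, 23) (array([742., 302.]), array([44., 78.]), 31.5)
```

View pics/s4.png

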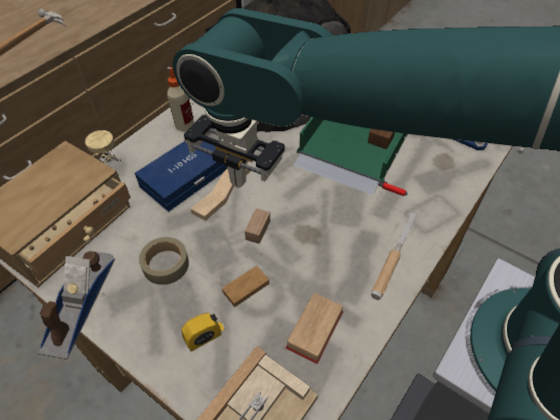

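The dark block is in the pan (about pan x 47, y -55). The thick block is unmoved at (258,225), with the fingers now above its far side. I'll nudge it sideways towards the middle lane.

```bash
echo '[[[0,0,45],0],[[0,0,90],0],[[0,0,124],0],[[0,0,124],0],[[0,-18,124],0],[[0,-36,124],0],[[0,-54,124],0],[[0,-70,124],0]]' | python3 steer.py
echo '[[[0,0,0],0],[[0,25,0],0],[[0,25,-50],0],[[0,25,-90],0],[[0,25,-90],0]]' | python3 steer.py
echo '[[[40,-10,0],0],[[80,-30,0],0],[[90,-50,0],0],[[90,-70,0],0],[[90,-70,0],0]]' | python3 steer.py 0.1
python3 -c "from h import *; st()
p,d=env.grab_frame('scene'); cv2.imwrite('pics/s5.png',p[:,:,::-1])
for n,roi in (('scene',(220,190,330,275)),('top',(235,150,330,260))):
  p,d=env.grab_frame(n)
  for c in boxes(p,(0,70,20),(30,255,255),roi): r=show(c,35,n); print(n,cv2.boundingRect(c),r,pan(r[0]))
"
```

```text
clock: 8.65
tool_pos: [594.9, 90.3, 32.3]
ee_rot: [0.655, 0.756, 0.001, 0.001]
force: [0.9, 0.8, -0.3]
gripper_width: 0.006
finger_force: 0.1
clock: 9.15
tool_pos: [622.8, 94.5, 127.7]
ee_rot: [0.655, 0.756, 0.004, 0.003]
force: [-0.7, 0.1, -0.5]
gripper_width: 0.007
finger_force: 0.0
clock: 9.65
tool_pos: [536.7, 173.8, 121.1]
ee_rot: [0.654, 0.756, 0.001, 0.0]
force: [0.1, 0.5, 0.8]
gripper_width: 0.101
finger_force: 0.0
t9.7 pan [-452.9   12.8] z121.1 yaw1.715 [0.1 0.5 0.8] want yaw 1.719 j6 0.12
scene (243, 266, 22, 9) (array([546., 203.]), array([43., 19.]), 36.4) [-480.4   26.3]
scene (269, 236, 20, 19) (array([544., 122.]), array([30., 42.]), 8.5) [-400.6   12.3]
scene (242, 209, 46, 27) (array([606.,  99.]), array([124.,  34.]), 8.1) [-368.7   70.3]
top (261, 205, 21, 16) (array([558.,  85.]), array([39., 52.]), 8.6) [-361.9   20.7]
```

View pics/s5.png

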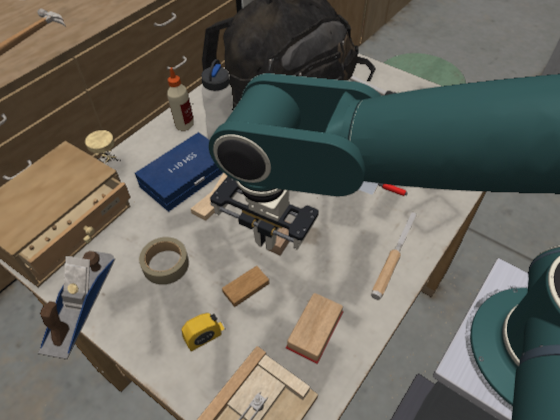

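The thick block now sits under the gripper, near scene (280,238): pan y about 20 and squared to the pan. I'll descend between it and the flat one, then sweep.

```bash
echo '[[[-28,7,0],0],[[-28,7,40],0],[[-28,7,90],0],[[-28,7,90],0],[[-28,7,90],0]]' | python3 steer.py
python3 -c "from h import *; st()"
echo '[[[-20,0,0],0],[[-45,0,0],0],[[-70,0,0],0],[[-95,0,0],0],[[-120,0,0],0],[[-145,0,0],0],[[-170,0,0],0],[[-195,0,0],0]]' | python3 steer.py
echo '[[[-25,0,0],0],[[-50,0,0],0],[[-75,0,0],0],[[-100,0,0],0],[[-125,0,0],0],[[-150,0,0],0],[[-175,0,0],0],[[-200,0,0],0]]' | python3 steer.py
echo '[[[-20,0,0],0],[[-37,0,0],0],[[-37,0,0],0],[[-20,0,0],0],[[-20,0,-50],0],[[-20,0,-100],0],[[-20,0,-120],0],[[-20,0,-120],0]]' | python3 steer.py
python3 -c "from h import *; st()"
```

```text
clock: 10.3
tool_pos: [549.0, 146.7, 30.3]
ee_rot: [0.655, 0.756, -0.0, -0.0]
force: [1.1, 0.5, 1.1]
gripper_width: 0.103
finger_force: 0.0
t10.3 pan [-424.3   20.9] z30.3 yaw1.714 [1.1 0.5 1.1] want yaw 1.719 j6 0.07
clock: 11.1
tool_pos: [578.4, -47.3, 33.4]
ee_rot: [0.654, 0.756, 0.001, 0.002]
force: [0.6, -0.2, -0.2]
gripper_width: 0.102
finger_force: 0.1
clock: 11.9
tool_pos: [606.9, -245.7, 33.5]
ee_rot: [0.654, 0.756, 0.001, 0.002]
force: [1.1, -0.4, 0.2]
gripper_width: 0.098
finger_force: 0.2
clock: 12.7
tool_pos: [609.2, -262.4, 154.1]
ee_rot: [0.654, 0.757, 0.001, 0.003]
force: [0.0, -1.3, -1.1]
gripper_width: 0.102
finger_force: 0.0
t12.7 pan [-10.8  20. ] z154.1 yaw1.716 [ 0.  -1.3 -1.1] want yaw 1.719 j6 -0.59
```

Run:
```python
from h import *
p,d=env.grab_frame('top'); cv2.imwrite('pics/t6.png',cv2.resize(p[100:300,140:480,::-1],None,fx=2,fy=2))
for nm,lo,hi,z,roi in (("flat",(0,75,20),(21,255,255),19,(190,190,245,240)),("tm",(20,120,60),(35,255,255),55,(140,195,192,235)),("in",(0,60,20),(22,255,255),40,(380,165,480,250))):
    for c in boxes(p,lo,hi,roi):
        print(nm,show(c,z),[pan(q).tolist() for q in ray("top",cv2.boxPoints(cv2.minAreaRect(c)),z)])
```

```text
flat (array([547., 232.]), array([91., 46.]), 74.6) [[-559.6, 28.7], [-542.4, 71.8], [-458.7, 33.7], [-476.5, -8.8]]
tm (array([540., 356.]), array([88., 35.]), 65.2) [[-677.7, 52.1], [-660.0, 82.6], [-587.1, 34.4], [-605.2, 4.4]]
```

View pics/t6.png

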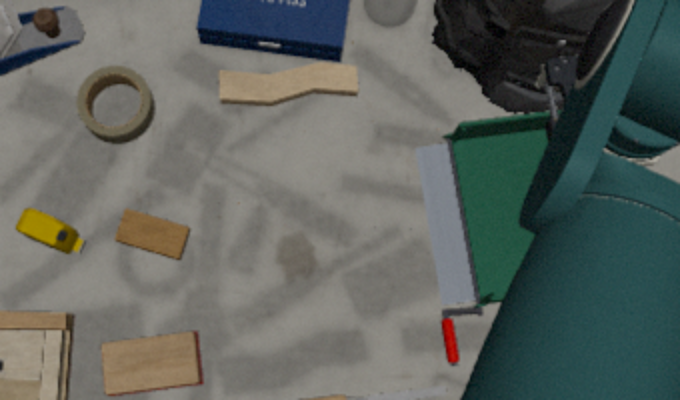

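Only the flat remains, at (153,233) in the 2x crop, with the tape measure's nose (80,245) about 28 mm behind it. I'll approach closed and turned 0.42 rad to face its end squarely.

```bash
echo '[[[48,0,0],0],[[96,4,0],0],[[144,8,0],0],[[192,12,0],0.1],[[240,18,0],0.2],[[288,24,0],0.3],[[336,28,0],0.42],[[384,34,0],0.42]]' | python3 steer.py 0.05
python3 -c "from h import *; st()"
```

```text
clock: 13.55
tool_pos: [584.8, 123.7, 147.8]
ee_rot: [0.799, 0.602, -0.001, -0.001]
force: [0.7, 0.2, -0.3]
gripper_width: 0.047
finger_force: 0.0
t13.6 pan [-396.3   52.9] z147.8 yaw1.291 [ 0.7  0.2 -0.3] want yaw 1.719 j6 0.45
```

```bash
echo '[[[45,-17,0],0],[[90,-34,0],0],[[135,-51,0],0],[[164,-62,0],0],[[164,-62,0],0],[[164,-62,40],0],[[164,-62,40],0]]' | python3 steer.py
python3 -c "from h import *; st()
p,d=env.grab_frame('wrist'); cv2.imwrite('pics/w7.png',p[:,:,::-1])"
```

```text
clock: 14.25
tool_pos: [568.6, 295.0, 103.5]
ee_rot: [0.797, 0.603, -0.004, -0.001]
force: [-0.5, 0.2, -0.3]
gripper_width: 0.057
finger_force: 0.0
t14.2 pan [-568.    62.3] z103.5 yaw1.295 [-0.5  0.2 -0.3] want yaw 1.719 j6 0.71
```

View pics/w7.png

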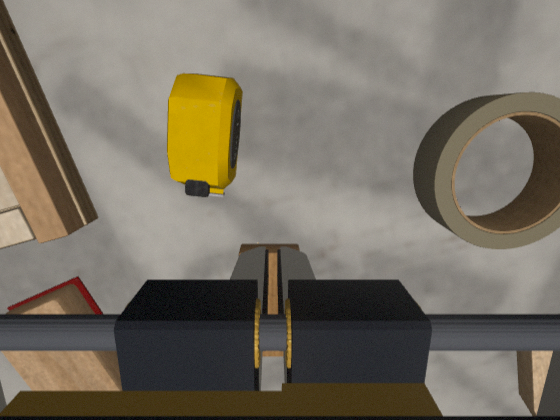

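```bash
python3 -c "
from h import *
for uv,z in (((270,243),19),((242,244),19),((298,244),19),((222,194),15),((205,190),40)): print(uv,pan(ray('wrist',[uv],z)[0]))
st()"
```

```text
(270, 243) [-555.6   54.7]
(242, 244) [-563.3   35.7]
(298, 244) [-546.5   73.1]
(222, 194) [-602.3   38.2]
(205, 190) [-612.7   35.4]
t14.3 pan [-568.    63.3] z106.4 yaw1.295 [0.8 0.8 0.5] want yaw 1.719 j6 0.71
```

The tape measure's nose is at (210,190) and the flat's end face at (270,243). The fingers are about 15 mm behind that face, so I'll back off 10 mm more, descend and push.

```bash
echo '[[[10,-2,0],0],[[10,-2,0],0],[[10,-2,40],0],[[10,-2,75],0],[[10,-2,75],0],[[10,-2,75],0]]' | python3 steer.py
python3 -c "from h import *; st()"
echo '[[[-15,0,0],0],[[-30,0,0],0],[[-50,0,0],0],[[-70,0,0],0],[[-90,0,0],0],[[-110,0,0],0],[[-125,0,0],0],[[-125,0,0],0]]' | python3 steer.py
python3 -c "from h import *; st()
p,d=env.grab_frame('top'); 
for nm,lo,hi,z,roi in (('flat',(0,75,20),(21,255,255),19,(190,190,300,245)),('tm',(20,120,60),(35,255,255),55,(140,195,192,235))):
    for c in boxes(p,lo,hi,roi): r=show(c,z);print(nm,r,pan(r[0]))"
```

```text
clock: 14.9
tool_pos: [572.8, 306.2, 36.1]
ee_rot: [0.798, 0.603, 0.0, 0.0]
force: [-0.9, -0.9, 1.0]
gripper_width: 0.05
finger_force: 0.0
t14.9 pan [-578.5   68.1] z36.1 yaw1.295 [-0.9 -0.9  1. ] want yaw 1.719 j6 0.73
clock: 15.7
tool_pos: [538.0, 183.9, 34.8]
ee_rot: [0.798, 0.603, -0.0, 0.0]
force: [0.3, 0.9, 0.8]
gripper_width: 0.048
finger_force: 0.0
t15.7 pan [-462.7   15.5] z34.8 yaw1.293 [0.3 0.9 0.8] want yaw 1.719 j6 0.56
flat (array([510., 101.]), array([50., 32.]), 1.6) [-384.8  -24.4]
tm (array([542., 360.]), array([79., 35.]), 65.2) [-636.3   45.5]
```

```bash
echo '[[[0,0,7],0],[[-18,8,7],-0.04],[[-36,16,7],-0.1],[[-55,25,7],-0.16],[[-73,33,7],-0.23],[[-91,41,7],-0.3],[[-109,49,7],-0.36],[[-127,57,7],-0.42]]' | python3 steer.py
echo '[[[0,0,0],0],[[0,0,0],0]]' | python3 steer.py
python3 -c "from h import *; st()
p,d=env.grab_frame('scene'); cv2.imwrite('pics/s8.png',p[:,:,::-1])"
```

```text
clock: 16.55
tool_pos: [558.8, 47.9, 26.9]
ee_rot: [0.653, 0.757, -0.0, -0.0]
force: [0.1, 0.5, -1.3]
gripper_width: 0.051
finger_force: 0.1
clock: 16.75
tool_pos: [558.6, 48.5, 27.1]
ee_rot: [0.655, 0.756, -0.0, -0.0]
force: [-1.1, 0.3, -0.5]
gripper_width: 0.051
finger_force: 0.0
t16.8 pan [-325.7   15.9] z27.1 yaw1.713 [-1.1  0.3 -0.5] want yaw 1.719 j6 -0.10
```

View pics/s8.png

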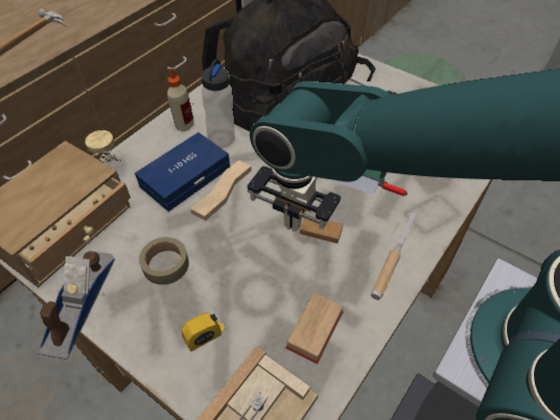

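The flat has turned and now lies at about (322,230), to the near side of the fingers. I'll lift, measure it and push it again broadside.

```bash
echo '[[[20,0,0],0],[[20,0,-50],0],[[60,40,-100],0],[[100,80,-110],0],[[140,80,-110],0],[[140,80,-110],0]]' | python3 steer.py
python3 -c "from h import *; st()
for n,roi in (('scene',(270,190,370,260)),('top',(240,185,370,255))):
  p,d=env.grab_frame(n)
  for c in boxes(p,(0,70,20),(24,255,255),roi): r=show(c,19,n); print(n,cv2.boundingRect(c),r,pan(r[0]),[pan(q).tolist() for q in ray(n,cv2.boxPoints(cv2.minAreaRect(c)),19)])"
```

```text
clock: 17.4
tool_pos: [618.2, 202.9, 138.5]
ee_rot: [0.654, 0.757, 0.001, 0.0]
force: [-0.5, -0.2, -1.1]
gripper_width: 0.052
finger_force: 0.0
t17.4 pan [-469.6   97.7] z138.5 yaw1.717 [-0.5 -0.2 -1.1] want yaw 1.719 j6 0.13
scene (300, 215, 43, 28) (array([500.,  19.]), array([90., 56.]), 18.5) [-305.2  -46.4] [[-340.7, -8.0], [-286.0, 6.9], [-269.8, -84.8], [-324.1, -96.8]]
top (285, 217, 26, 37) (array([503.,  15.]), array([91., 46.]), 18.2) [-300.8  -44. ] [[-331.4, -3.8], [-285.6, 4.6], [-270.8, -85.0], [-315.9, -93.1]]
```

```bash
echo '[[[-30,-45,0],0],[[-65,-90,0],0],[[-98,-142,0],0],[[-98,-142,0],0],[[-98,-142,45],0],[[-98,-142,90],0],[[-98,-142,110],0],[[-98,-142,110],0]]' | python3 steer.py 0.5
python3 -c "from h import *; st()"
echo '[[[-20,0,0],0],[[-40,0,0],0],[[-60,0,0],0],[[-80,0,0],0],[[-100,0,0],0],[[-120,0,0],0],[[-140,0,0],0],[[-150,0,0],0]]' | python3 steer.py
python3 -c "from h import *; st()
p,d=env.grab_frame('scene'); cv2.imwrite('pics/s9.png',p[:,:,::-1])
for c in boxes(p,(0,70,20),(24,255,255),(280,160,400,260)): r=show(c,19,'scene'); print(cv2.boundingRect(c),r,pan(r[0]))"
```

```text
clock: 18.3
tool_pos: [488.8, 79.9, 24.3]
ee_rot: [0.655, 0.756, -0.002, -0.002]
force: [0.1, -0.3, -0.0]
gripper_width: 0.498
finger_force: 0.0
t18.3 pan [-367.1  -48.5] z24.3 yaw1.714 [ 0.1 -0.3 -0. ] want yaw 1.719 j6 -0.03
clock: 19.1
tool_pos: [513.2, -69.2, 29.1]
ee_rot: [0.655, 0.756, 0.0, 0.001]
force: [-0.2, 0.8, 0.5]
gripper_width: 0.501
finger_force: 0.4
t19.1 pan [-216.   -46.4] z29.1 yaw1.714 [-0.2  0.8  0.5] want yaw 1.719 j6 -0.33
(387, 250, 13, 10) (array([335., -14.]), array([28., 23.]), 36.4) [-297.  -214.5]
(352, 189, 11, 22) (array([ 476., -104.]), array([16., 67.]), 18.5) [-187.1  -88.3]
(328, 184, 20, 22) (array([524., -89.]), array([45., 61.]), 24.5) [-194.8  -38.6]
(382, 183, 18, 12) (array([ 430., -184.]), array([46., 23.]), 10.8) [-114.8 -145.6]
```

```bash
echo '[[[-20,0,0],0],[[-40,0,0],0],[[-60,0,0],0],[[-80,0,0],0],[[-100,0,0],0],[[-120,0,0],0],[[-140,0,0],0],[[-158,0,0],0]]' | python3 steer.py
echo '[[[0,0,0],0],[[10,0,0],0],[[10,0,-50],0],[[10,0,-100],0],[[55,0,-110],0],[[100,0,-110],0],[[140,0,-110],0],[[140,0,-110],0]]' | python3 steer.py
python3 -c "from h import *; st()
p,d=env.grab_frame('scene'); cv2.imwrite('pics/s9.png',cv2.resize(p[60:280,200:480,::-1],None,fx=2,fy=2))
p,d=env.grab_frame('top')
for c in boxes(p,(0,60,20),(24,255,255),(360,150,470,260)): r=show(c,20); print(cv2.boundingRect(c),r,pan(r[0]))"
```

```text
clock: 19.95
tool_pos: [535.7, -224.6, 28.3]
ee_rot: [0.654, 0.756, 0.0, 0.0]
force: [0.0, 1.2, 1.3]
gripper_width: 0.499
finger_force: 0.4
clock: 20.75
tool_pos: [514.3, -80.8, 137.9]
ee_rot: [0.653, 0.757, 0.001, -0.0]
force: [-0.1, -0.3, -0.8]
gripper_width: 0.503
finger_force: 0.0
t20.8 pan [-204.4  -47.1] z137.9 yaw1.719 [-0.1 -0.3 -0.8] want yaw 1.719 j6 -0.35
(419, 211, 28, 24) (array([ 544., -335.]), array([58., 68.]), 7.8) [ 51.4 -55.2]
(422, 185, 22, 17) (array([ 623., -340.]), array([40., 59.]), 7.8) [68.  22.2]
```

View pics/s9.png

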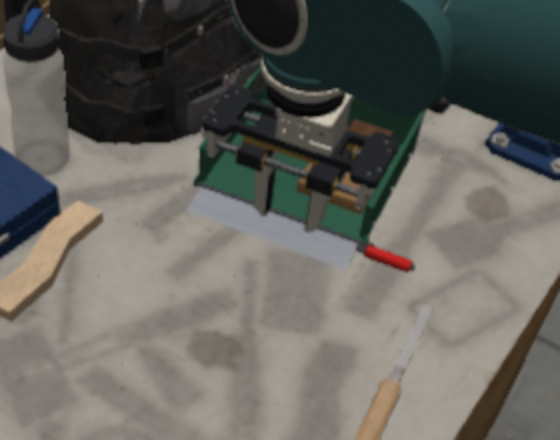

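All three offcuts appear to be in the pan: the flat's wood shows at (320,170) behind the gripper, and the ramp is clear. Next I move to the lever, with a check of the pan on the way.

```bash
echo '[[[0,-40,0],0],[[0,-80,0],0],[[0,-110,0],0],[[0,-110,0],0],[[0,-110,40],0],[[0,-110,82],0],[[0,-110,82],0],[[0,-110,82],0]]' | python3 steer.py 0.0
python3 -c "from h import *; st()
p,d=env.grab_frame('top')
for c in boxes(p,(0,60,20),(24,255,255),(360,150,470,260)): r=show(c,22); print(cv2.boundingRect(c),r,pan(r[0]))
p,d=env.grab_frame('scene')
for c in boxes(p,(0,60,20),(24,255,255),(290,90,420,200)): r=show(c,22,'scene'); print(cv2.boundingRect(c),r,pan(r[0]))"
```

```text
clock: 21.65
tool_pos: [406.7, -101.6, 56.4]
ee_rot: [0.655, 0.756, -0.0, -0.001]
force: [0.7, -0.2, 0.2]
gripper_width: 0.009
finger_force: 0.0
t21.6 pan [-199.8 -156.5] z56.4 yaw1.714 [ 0.7 -0.2  0.2] want yaw 1.719 j6 -0.45
(417, 211, 30, 24) (array([ 543., -334.]), array([58., 69.]), 8.5) [ 50.3 -56. ]
(390, 206, 24, 36) (array([ 539., -256.]), array([91., 48.]), 8.3) [-27.5 -48.5]
(412, 185, 32, 18) (array([ 621., -328.]), array([40., 82.]), 8.2) [55.9 22. ]
(378, 175, 37, 16) (array([ 427., -188.]), array([94., 37.]), 8.7) [-111.3 -149.2]
(349, 140, 34, 17) (array([ 551., -262.]), array([84., 59.]), 36.4) [-19.8 -37.5]
(368, 129, 12, 17) (array([ 555., -311.]), array([28., 62.]), 34.2) [ 29.3 -40.8]
(344, 110, 23, 28) (array([ 621., -331.]), array([ 44., 108.]), 9.9) [58.8 21.5]
```

All three are well inside the pan, with the flat at x=-27 and its rear edge near -50. Now I push the lever shut.

```bash
echo '[[[-20,0,0],0],[[-40,0,0],0],[[-60,0,0],0],[[-80,0,0],0],[[-95,0,0],0],[[-110,0,0],0],[[-120,0,0],0],[[-125,0,0],0]]' | python3 steer.py
python3 -c "from h import *; st()"
echo '[[[-4,0,0],0],[[-8,0,0],0],[[-12,0,0],0],[[-12,0,0],0]]' | python3 steer.py
python3 -c "from h import *; st()"
```

```text
clock: 22.55
tool_pos: [424.6, -225.9, 55.9]
ee_rot: [0.655, 0.756, -0.0, 0.0]
force: [0.4, 1.8, -0.7]
gripper_width: 0.004
finger_force: 0.5
t22.6 pan [ -74.2 -157.2] z55.9 yaw1.714 [ 0.4  1.8 -0.7] want yaw 1.719 j6 -0.69
clock: 22.95
tool_pos: [426.1, -237.2, 55.7]
ee_rot: [0.654, 0.756, -0.0, 0.0]
force: [0.3, -0.2, 0.4]
gripper_width: 0.004
finger_force: 0.0
t22.9 pan [ -62.8 -157.3] z55.7 yaw1.715 [ 0.3 -0.2  0.4] want yaw 1.719 j6 -0.70
```

```bash
echo '[[[-3,0,0],0],[[-6,0,0],0],[[-6,0,0],0]]' | python3 steer.py
echo '[[[-3,0,0],0],[[-5,0,0],0],[[-5,0,0],0]]' | python3 steer.py|grep -A1 force:
```

```text
clock: 23.25
tool_pos: [427.0, -243.2, 55.7]
ee_rot: [0.654, 0.756, -0.0, 0.0]
force: [-0.2, 0.1, -0.0]
gripper_width: 0.004
finger_force: 0.0
force: [-0.2, 17.7, 0.2]
gripper_width: 0.007
finger_force: 9.1
```

```bash
echo '[[[15,0,0],0],[[30,0,0],0],[[30,0,-50],0],[[30,0,-100],0],[[75,0,-110],0],[[120,0,-110],0],[[165,0,-110],0],[[165,0,-110],0]]' | python3 steer.py
python3 -c "from h import *; st()
p,d=env.grab_frame('top')
for c in boxes(p,(0,60,20),(24,255,255),(360,150,470,290),amin=40): r=show(c,22); print(cv2.boundingRect(c),r,pan(r[0]))
for c in boxes(p,(0,180,80),(8,255,255),(340,240,430,290),amin=20): print('lever',show(c,62))
p,d=env.grab_frame('scene'); cv2.imwrite('pics/s10.png',cv2.resize(p[60:280,200:480,::-1],None,fx=2,fy=2))"
```

```text
clock: 24.35
tool_pos: [403.3, -80.5, 166.1]
ee_rot: [0.653, 0.758, 0.001, 0.001]
force: [-0.2, -0.7, 0.4]
gripper_width: 0.004
finger_force: 0.0
t24.4 pan [-221.1 -156.8] z166.1 yaw1.719 [-0.2 -0.7  0.4] want yaw 1.719 j6 -0.41
(417, 211, 30, 24) (array([ 543., -334.]), array([58., 69.]), 8.5) [ 50.3 -56. ]
(390, 206, 24, 34) (array([ 540., -256.]), array([89., 49.]), 8.3) [-27.3 -47.5]
(412, 185, 32, 18) (array([ 621., -328.]), array([40., 82.]), 8.6) [55.9 22. ]
```

View pics/s10.png

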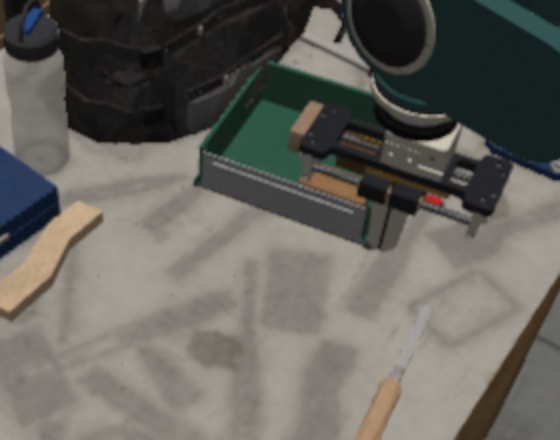

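The gate stands upright across the mouth, (200,170) to (370,225), with the offcuts behind it. The 17.7 N stop force also says it is fully shut, and the robot is clear.

```bash
python3 -c "
from rig import env
print(env.finish_job())"
```

```text
the job is handed in; nothing more can be done
None
```

The job is handed in: by the last camera check all three offcuts lie inside the pan, the gate is pushed up against its shut stop, and the arm is clear. The hand-in printed no verdict.

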